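# Slide the blade guard onto the vegetable slicer

## Robot

A 6-joint arm with a two-finger parallel gripper is mounted at the origin on a cart in front of the work surface, level with it; the furniture and walls round the work are solid. World frame = base frame: x ahead of the robot, y to its left, z up, the work surface at z = 0. Lengths are in m, angles in rad, forces in N, time in s.
With the tool pointing down it reaches from about 0.325 to 0.775 m from the base axis. Payload 5.5 kg.
Tool frame: the origin (TCP) lies at the very end of the fingers, on their centre line; the grasp point (between the pads) lies 19 mm behind it; z points along the fingers, y is the line along which they close (so a half turn about z gives the same grasp; the last joint's range is limited). The gripper opens to 88 mm and grips with 3 to 60 N. Pads are 20 mm wide; open, the fingers measure 115 mm over their backs; the gripper's body (75 mm by 178 mm) begins 61 mm behind the grasp point.
Start: joints at [1.138, 0.091, 1.231, -0, 1.82, -0.057], TCP at [0.22, 0.558, 0.184] pointing down, gripper open.
Joint ranges: [-2.87, 2.87], [-0.86, 2.18], [0.17, 2.46], [-1.51, 4.65], [0.06, 2.69], [-2.65, 2.65]. Speed limits (rad/s): [2.57, 2.57, 3.01, 3.14, 3.14, 3.14].

## Interface

Orientations are given as [roll, pitch, yaw] about the fixed x, y, z axes, in that order (R = Rz(yaw) Ry(pitch) Rx(roll)).
In Python, from workcell import get_obs, camera, finish_job, trace gives the robot as it stands.
- The arm moves only by the tool step_arm, never from a script. Its argument "increments" is a list of rows, each a list of 3 entries, a list of its own where there are three numbers: the shift along the tool's x, y, z in m, then the turn, a rotation vector about the tool's x, y, z in degrees, then the opening, from 0 (shut) to 1 (fully open). In form: [[[x, y, z], [ax, ay, az], jaw], ...]. A call has 1 to 20 rows; each row shifts and turns the commanded pose from where the row before left it, along the tool's axes as they then stand; what a row does not reach is not made up. A row lasts 1/10 s, in which the tool goes at most 50 mm and 8.59 degrees, less where a joint would pass 70% of its speed; a pose out of reach is approached as far as the arm can. A call with a gripper value outside its range is refused whole. The fingers move at their own pace and stop on an object; "newtons" is the grip in N (left out, the last holds). Time passes only in rows, so rows that do not move let the fingers close. It gives the time, the measured TCP pose, the force, the opening and the grip force at its end, in the units of the state.
- get_obs(): the state, without advancing time (a new reading comes with each control period).
- camera(name): name is "scene" or "top" or "wrist"; returns a dict with "pixels" (480x640x3 uint8, red, green, blue), "camera_matrix" (3x3 intrinsics, pixels), "camera_from_world" (4x4, takes a point from world to camera coordinates); the wrist camera has in their place "mount" (4x4, takes a point from camera to tool coordinates, whose origin is the TCP and whose axes are the flange's). Camera axes: x right, y up, looking along -z (the intrinsics and any distortion apply to the point x, -y, -z); pixel columns grow to the right and rows downward; lengths in m; the calibration is good to about 2 mm. A picture is of the moment at which its call begins: read the wrist's pose just before it. There is no depth.
- finish_job(): hands the job in; it is judged then, once.
Trained networks look in the newest picture that a camera, given by its name, has taken for a name from the list of things; names that differ only in an ending like _2 or _b are one class to them, and where a whole thing is asked for, a point or a joint stands for the part that bears it (a point fixed in the world has none). Each returns a list of dicts, best first, with "p" (0 to 1); they miss things now and then, are a little off and sometimes report something else, mostly with a low value. They report only what shows in the picture. A call takes as long as a camera call. They do not tell look-alikes from the thing itself.
- trace(thing, camera): "mask" (480x640 bool, what is visible of it) and "extent" ([left, top, right, bottom] in pixels, round what is visible of it).
The state is a dict: "clock": time; "joint_positions": joint angles; "joint_vel": joint speeds; "joint_torque": joint torques, N m; "ee_pos": TCP position; "eef_rot": TCP orientation; "wrist_force": force on the tool from outside, world axes, zero at the start; "ft_torque": the same for the moment, N m; "opening": finger opening in m; "grasp_force": force on a finger pad.
Only numpy, scipy, OpenCV 4.12 (cv2) and the standard library are available. Lean on these libraries where they do the work, as an engineer would, in place of code of your own. Each camera call takes 0.05 s, during which the arm holds its last target. There are 200 camera calls.

## Task

The vegetable slicer's blade is bare. Pick up the narrow blade guard, the one whose plate fits between the slicer's rails, set it flat on the deck at the open end, slide it in under both rails and push it fully home against the end stop, so that it covers the blade, and let go. Leave the wider guard where it lies.

Things in the scene. Friction and masses are not known exactly. Their poses are not given: they have to be found in the camera images.
- guard_grip (a point): Narrow blade guard, loose, white, 0.14 kg: plate 70 mm long (x), 80 wide (y), 6 thick, a 56 x 36 mm step to 14 mm, and an upright grip block 46 mm (x) by 24 (y), top 75 mm above the plate's underside; pinch it across y from above. Point: in the block, 52 mm above the underside. z up. Same after a half turn. Lies left or right of the slicer.
- wide_guard_grip (a point): A second guard, of another slicer, to be left alone: same block, length and heights as the narrow one, but its plate is 116 mm wide (y), too wide for these rails. Point in the middle of its block, 52 mm above its underside.
- track_mouth (a point): Point 52 mm above the slicer's deck, on the track's centre line where the rails begin (open end). x runs into the track towards the stop, y across, z up. Towards -x lie 110 mm of bare deck; in its last 40 mm guide walls flare out from 96 to about 120 mm apart. Slicer: fixed, white, 310 mm long, 130 wide, dark steel deck 22 mm above the range top.
- track_home (a point): Where guard_grip is when the guard is home, flat on the deck, plate against the end stop (face 35 mm further on, 26 mm high); 135 mm beyond track_mouth, same axes, 52 mm above the deck. Track: side walls 96 mm apart; lips over the deck leave a 60 mm gap, underside 14 mm, top 18 mm above the deck: fingers stay above them, plate goes under, block in the gap.
Things that resemble listed ones, but are neither listed nor needed, are in the scene too. What is shaped like the part that bears guard_grip but pink or turquoise is not meant.

How it is judged:
By the outcome, as a careful person would: the job done as asked, in the order asked, and still so for the second after the job is handed in, with the robot touching nothing.
It also fails if it takes over 45 s, if anything falls off the work surface, if the arm or the gripper's body presses on something with over 40 N, if the wrist force passes 120 N, or if a joint passes its speed limit or range.

## Working session

There is one attempt and no reset: what is moved stays moved. The work goes in short steps, Python scripts to look and compute and a tool call to move; the robot and the scene stay as the last step left them, time stands still between calls to the robot, and variables do not carry over. Pictures are saved under pics/ and viewed, at most 10 in all, crops included, and the job is handed in when it is done.

Besides the shell and the picture viewer there is one more tool, called after "Request:" as a command line: name --argument value ..., lists and objects as JSON in quotes. step_arm: Moves the arm, as the interface text tells. Its arguments: {"type":"object","properties":{"increments":{"type":"array"},"newtons":{"type":"number"}},"required":["increments"]}

```bash
mkdir -p pics; cat > h.py <<'E'
import numpy as np, cv2
from workcell import *
def snap(n,f=None):
    c=camera(n)
    if f: cv2.imwrite('pics/'+f,c['pixels'][:,:,::-1])
    return c
def ray(c,uv,z,T=None):
    # world point on plane z
    K=np.array(c['camera_matrix']);M=np.array(c['camera_from_world']) if T is None else T
    d=np.linalg.inv(K)@np.array([uv[0],uv[1],1.]);d=np.array([d[0],-d[1],-d[2]])
    R=M[:3,:3];o=-R.T@M[:3,3];w=R.T@d
    return o+w*(z-o[2])/w[2]
def proj(c,p):
    M=np.array(c['camera_from_world']);q=M[:3,:3]@np.array(p)+M[:3,3];q=np.array(c['camera_matrix'])@np.array([q[0],-q[1],-q[2]])
    return q[:2]/q[2]
E
python3 - <<'E'
from h import *
o=get_obs();print(o['clock'],o['ee_pos'],o['eef_rot'])
for n in('top','scene'):
    c=snap(n,n+'1.png')
    M=np.array(c['camera_from_world']);print(n,(-M[:3,:3].T@M[:3,3]).round(3), [k for k in c])
    for t in('guard_grip','wide_guard_grip','track_mouth','track_home'):
        try:
            for r in trace(t,n): print(n,t,round(r['p'],2),r['extent'])
        except Exception as e: print(t,e)
E
```

```text
0.0 [0.22004606 0.55780851 0.18313349] [-3.13970043e+00 -9.91051643e-05  2.76579230e+00]
top [-0.158  0.098  1.539] ['pixels', 'camera_matrix', 'camera_from_world']
top guard_grip 0.79 [221.4, 236.0, 255.4, 266.8]
top guard_grip 0.58 [224.6, 281.5, 254.8, 310.9]
top wide_guard_grip 0.98 [418.4, 243.7, 463.5, 276.8]
top track_mouth 0.79 [294.7, 184.0, 357.8, 288.1]
top track_home 0.4 [223.4, 233.5, 255.2, 264.8]
scene [-0.58  -0.634  0.932] ['pixels', 'camera_matrix', 'camera_from_world']
scene guard_grip 0.72 [258.3, 201.8, 287.9, 231.6]
scene guard_grip 0.68 [231.7, 220.5, 259.9, 249.8]
scene guard_grip 0.66 [175.6, 215.6, 203.1, 247.3]
scene wide_guard_grip 0.85 [410.8, 271.5, 451.8, 310.6]
scene wide_guard_grip 0.74 [260.1, 201.4, 287.6, 230.8]
scene track_mouth 0.72 [295.7, 207.4, 392.2, 264.2]
scene track_home 0.82 [298.1, 204.7, 396.2, 265.3]
scene track_home 0.65 [259.9, 199.5, 289.6, 228.1]
```

View pics/top1.png

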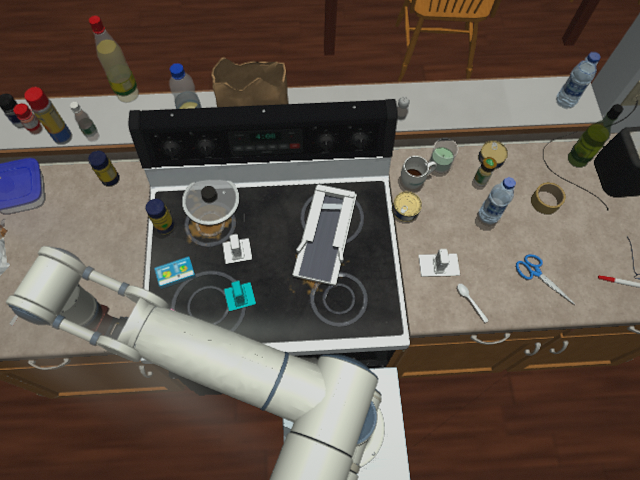

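View pics/scene1.png

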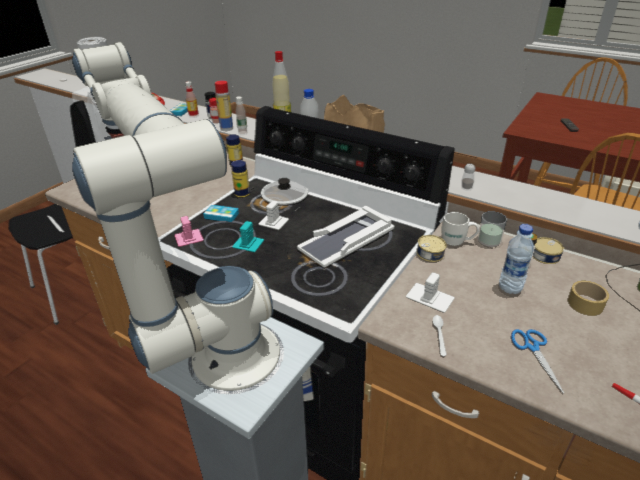

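Top picture: the candidates are the white guard at (237,250), the turquoise one at (240,296), the pink one (scene 188,232) and the wide white one on the counter at (440,264). I choose the white guard at (237,250). The slicer is at (325,235), with its open end at the bottom near (317,275). A close crop will check the choice.

```bash
python3 - <<'E'
from h import *
c=snap('top')
im=c['pixels'][:,:,::-1]
a=cv2.resize(im[175:295,205:365],None,fx=5,fy=5,interpolation=cv2.INTER_CUBIC);cv2.imwrite('pics/crop1.png',a)
for n,uv in dict(guard_tl=(222,237),wide=(440,264)).items(): print(n,ray(c,uv,0.006))
for t in('guard_grip','wide_guard_grip'):
    for r in trace(t,'top'):
        ys,xs=np.nonzero(r['mask']);rc=cv2.minAreaRect(np.c_[xs,ys].astype(np.float32));print(t,r['p'],rc)
        print(np.array([ray(c,p,.006)[:2] for p in cv2.boxPoints(rc)]).round(3).tolist())
E
```

```text
guard_tl [0.57014342 0.32110314 0.006     ]
wide [ 0.4448919  -0.32649573  0.006     ]
guard_grip 0.78 ((236.79998779296875, 248.09999084472656), (26.728639602661133, 26.7286376953125), 81.8698959350586)
[[0.571, 0.322], [0.579, 0.242], [0.491, 0.232], [0.484, 0.31]]
guard_grip 0.56 ((239.56605529785156, 294.98114013671875), (26.922666549682617, 28.570993423461914), 74.05460357666016)
[[0.412, 0.319], [0.432, 0.239], [0.351, 0.219], [0.333, 0.298]]
wide_guard_grip 0.97 ((439.0, 262.5), (27.0, 40.0), 90.0)
[[0.497, -0.271], [0.49, -0.391], [0.404, -0.377], [0.411, -0.259]]
wide_guard_grip 0.22 ((324.55291748046875, 234.01177978515625), (47.724700927734375, 97.40177154541016), 12.52880859375)
[[0.431, 0.119], [0.75, 0.038], [0.704, -0.107], [0.391, -0.016]]
```

View pics/crop1.png

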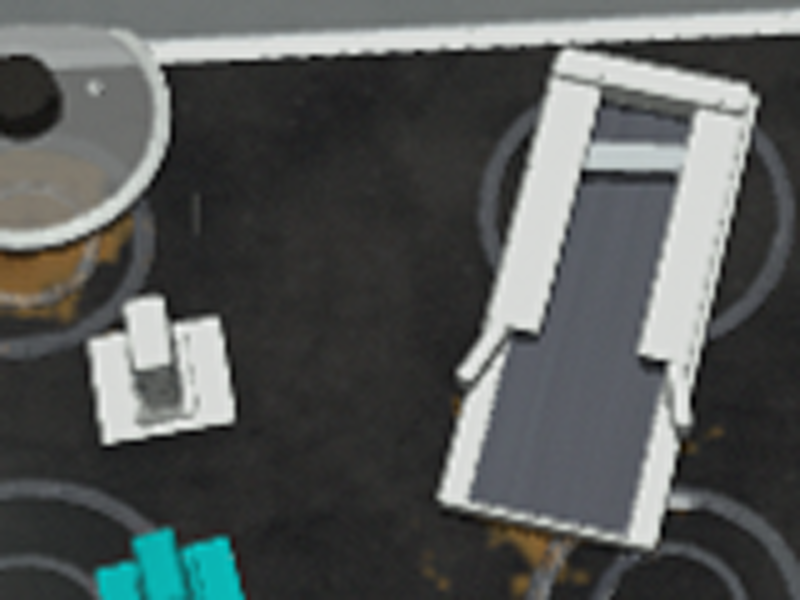

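The crop shows the narrow white guard. Its plate corners are at crop (88,340), (218,317), (235,422), (105,443), with the block's long axis near vertical. The slicer's mouth is at crop (540,333)–(640,355), and the front edge is at (437,497)–(657,547).

```bash
python3 - <<'E'
from h import *
c=snap('top')
f=lambda p:(p[0]/5+205-.4,p[1]/5+175-.4)
G=np.array([ray(c,f(p),.006)[:2] for p in [(88,340),(218,317),(235,422),(105,443)]])
print('G',G.round(4).tolist(),G.mean(0));
print('sides',[np.linalg.norm(G[i]-G[(i+1)%4]).round(4) for i in range(4)])
x=(G[0]+G[1]-G[2]-G[3]);y=(G[0]+G[3]-G[1]-G[2]);print('yaw',np.degrees([np.arctan2(x[1],x[0]),np.arctan2(-y[0],y[1])]))
T=np.array([ray(c,f(p),.079)[:2] for p in [(125,300),(163,297),(171,362),(133,368)]]);print('blocktop if z .075',T.mean(0))
L=np.array([ray(c,f(p),.040)[:2] for p in [(540,333),(640,355),(690,112),(600,90)]])
F=np.array([ray(c,f(p),.022)[:2] for p in [(437,497),(657,547)]])
print('L',L.round(4).tolist(),'F',F.round(4).tolist())
m=(L[0]+L[1])/2;h=(L[2]+L[3])/2;fr=F.mean(0)
print('mouth',m,'gap',np.linalg.norm(L[0]-L[1]),'len',np.linalg.norm(h-m),'front',fr,np.linalg.norm(m-fr),'W',np.linalg.norm(F[0]-F[1]))
for a,b in((fr,h),(fr,m),(m,h),(L[0],L[3]),(L[1],L[2])): d=b-a;print(np.degrees(np.arctan2(d[1],d[0])))
d=F[0]-F[1];print(np.degrees(np.arctan2(-d[0],d[1])))
c=snap('wrist');print(c['mount'],c['camera_matrix'])
E
```

```text
G [[0.5514, 0.3204], [0.5623, 0.2419], [0.4927, 0.2326], [0.4836, 0.3098]] [0.5225201  0.27616431]
sides [np.float64(0.0792), np.float64(0.0702), np.float64(0.0777), np.float64(0.0687)]
yaw [8.24047103 7.3502228 ]
blocktop if z .075 [0.52103687 0.27536572]
L [[0.5252, 0.0488], [0.5077, -0.0092], [0.669, -0.0519], [0.6875, 0.0022]] F [[0.4319, 0.1144], [0.3937, -0.0114]]
mouth [0.51643533 0.01980885] gap 0.06064091299564299 len 0.16784337791687523 front [0.41275415 0.05151848] 0.10842180983251087 W 0.1314202674479997
-16.048900808959964
-17.00561780623889
-15.430906934869192
-16.026336090578823
-14.828574641086117
-16.89977681107327
[[-5.22153573e-04  9.58924344e-01  2.83661470e-01  7.80841157e-02]
 [ 9.99999863e-01  4.87803230e-04  1.91732452e-04 -2.41066353e-04]
 [ 4.54859343e-05  2.83661532e-01 -9.58924467e-01 -2.01576131e-01]
 [ 0.00000000e+00  0.00000000e+00  0.00000000e+00  1.00000000e+00]] [[429.39463554   0.         322.47865473]
 [  0.         429.39463554 241.43159146]
 [  0.           0.           1.        ]]
```

Request:
step_arm --increments '[[[-0.0275,-0.0108,0],[0,0,0],1],[[-0.0275,-0.0108,0],[0,0,0],1],[[-0.0275,-0.0108,0],[0,0,0],1],[[-0.0275,-0.0108,0],[0,0,0],1],[[-0.0275,-0.0108,0],[0,0,0],1],[[-0.0275,-0.0108,0],[0,0,0],1],[[-0.0275,-0.0108,0],[0,0,0],1],[[-0.0275,-0.0108,0],[0,0,0],1],[[-0.0275,-0.0108,0],[0,0,0],1],[[-0.0275,-0.0108,0],[0,0,0],1],[[-0.0275,-0.0108,0],[0,0,0],1],[[-0.0275,-0.0108,0],[0,0,0],1],[[-0.0275,-0.0108,0],[0,0,0],1],[[-0.0275,-0.0108,0],[0,0,0],1],[[0,0,0],[0,0,-7.3],1],[[0,0,0],[0,0,-7.3],1],[[0,0,0],[0,0,-7.3],1],[[0,0,0],[0,0,-7.3],1],[[0,0,0],[0,0,0],1]]'

```text
clock: 2.65
ee_pos: [0.5229, 0.2761, 0.1842]
eef_rot: [3.142, -0.0, -3.007]
wrist_force: [0.2, 0.6, -0.6]
opening: 0.0878
grasp_force: 0.0
```

```bash
cat >> h.py <<'E'
from scipy.spatial.transform import Rotation as Ro
def wsnap(f=None):
    o=get_obs();c=snap('wrist',f)
    W=np.eye(4);W[:3,:3]=Ro.from_euler('xyz',o['eef_rot']).as_matrix();W[:3,3]=o['ee_pos']
    c['camera_from_world']=np.linalg.inv(W@np.array(c['mount']));return o,c
def tool(o,d): return Ro.from_euler('xyz',o['eef_rot']).inv().apply(d)
E
python3 - <<'E'
from h import *
o,c=wsnap('w1.png');print(o['clock'],o['ee_pos'],np.degrees(o['eef_rot']))
for r in trace('guard_grip','wrist'): print(r['p'],r['extent'])
a=np.radians(7.8)
for sx,sy in((1,1),(1,-1),(-1,-1),(-1,1)):
    p=np.array([.5225,.2762,.006])+[.035*sx*np.cos(a)-.04*sy*np.sin(a),.035*sx*np.sin(a)+.04*sy*np.cos(a),0];print(proj(c,p).round(1))
E
```

```text
2.65 [0.52287983 0.27613741 0.18424662] [ 1.79999317e+02 -1.52921373e-04 -1.72275805e+02]
0.95 [280.2, 167.2, 369.1, 253.0]
0.88 [558.8, 1.2, 618.7, 33.6]
0.79 [288.4, 1.8, 392.1, 78.5]
[366.2 241.8]
[279.5 242. ]
[277.  165.4]
[368.3 165.3]
```

View pics/w1.png

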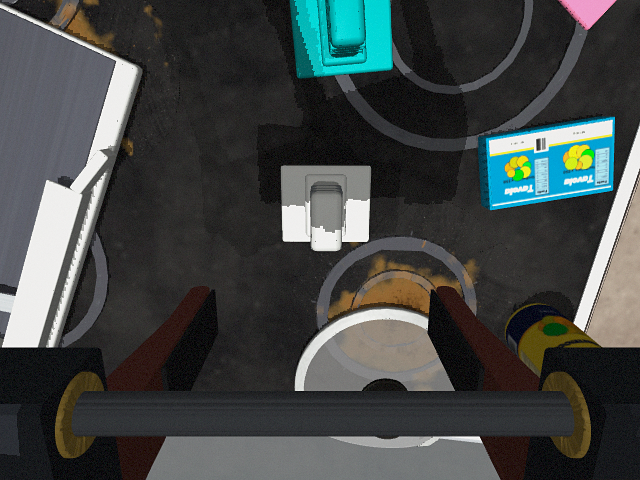

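The wrist picture shows the guard squarely aligned, with corners from (282,166) to (369,241), about 2 mm to +y of the estimate. Before descending I'll check the pot's rim height and clearance (wrist 375,308).

```bash
python3 - <<'E'
from h import *
o,c=wsnap();t=snap('top')
a=np.array([ray(c,p,.006)[:2] for p in [(282,166),(370,166),(369.5,241),(282,241)]]);print(a.round(4).tolist(),a.mean(0))
for z in(.02,.04,.06,.08,.1,.12):
    print(z,ray(c,(375,308),z)[:2].round(3),ray(t,(213,224),z)[:2].round(3),'knob',ray(c,(387,380),z)[:2].round(3),ray(t,(208.5,193),z)[:2].round(3))
E
```

```text
[[0.4929, 0.2364], [0.4829, 0.3129], [0.5507, 0.3234], [0.5612, 0.2434]] [0.52193164 0.279024  ]
0.02 [0.61  0.337] [0.609 0.347] knob [0.685 0.361] [0.717 0.362]
0.04 [0.601 0.333] [0.599 0.343] knob [0.672 0.356] [0.706 0.359]
0.06 [0.592 0.329] [0.588 0.34 ] knob [0.659 0.351] [0.694 0.355]
0.08 [0.583 0.325] [0.578 0.337] knob [0.646 0.346] [0.683 0.352]
0.1 [0.574 0.321] [0.568 0.334] knob [0.633 0.34 ] [0.671 0.348]
0.12 [0.565 0.317] [0.558 0.33 ] knob [0.62  0.335] [0.66  0.345]
```

Request:
step_arm --increments '[[[0,0.002,0.02],[0,0,0],0.75],[[0,0,0.02],[0,0,0],0.75],[[0,0,0.02],[0,0,0],0.75],[[0,0,0.02],[0,0,0],0.75],[[0,0,0.02],[0,0,0],0.75],[[0,0,0.02],[0,0,0],0.75],[[0,0,0.02],[0,0,0],0.75],[[0,0,0.011],[0,0,0],0.75],[[0,0,0],[0,0,0],0.75]]'

```text
clock: 3.75
ee_pos: [0.5215, 0.2777, 0.0312]
eef_rot: [-3.141, -0.003, -3.009]
wrist_force: [-0.6, 0.0, -0.3]
opening: 0.066
grasp_force: 0.0
```

Request:
step_arm --increments '[[[0,0,0],[0,0,0],0],[[0,0,0],[0,0,0],0],[[0,0,0],[0,0,0],0],[[0,0,0],[0,0,0],0],[[0,0,0],[0,0,0],0],[[0,0,0],[0,0,0],0],[[0,0,0],[0,0,0],0],[[0,0,0],[0,0,0],0]]' --newtons 25

```text
clock: 4.55
ee_pos: [0.5227, 0.2784, 0.0334]
eef_rot: [3.141, 0.0, -3.008]
wrist_force: [0.1, 1.3, 1.0]
opening: 0.0235
grasp_force: 25.0
```

Request:
step_arm --increments '[[[0,0,-0.02],[0,0,0],0],[[0,0,-0.02],[0,0,0],0],[[0,0,-0.02],[0,0,0],0],[[0,0,-0.02],[0,0,0],0],[[0,0,-0.02],[0,0,0],0],[[0.0105,-0.0227,0],[0,0,0],0],[[0.0105,-0.0227,0],[0,0,0],0],[[0.0105,-0.0227,0],[0,0,0],0],[[0.0105,-0.0227,0],[0,0,0],0],[[0.0105,-0.0227,0],[0,0,0],0],[[0.0105,-0.0227,0],[0,0,0],0],[[0.0105,-0.0227,0],[0,0,0],0],[[0.0105,-0.0227,0],[0,0,0],0],[[0.0105,-0.0227,0],[0,0,0],0],[[0.0105,-0.0227,0],[0,0,0],0],[[0,0,0],[0,0,6],0],[[0,0,0],[0,0,6],0],[[0,0,0],[0,0,6],0],[[0,0,0],[0,0,6],0],[[0,0,0],[0,0,0],0]]'

```text
clock: 6.55
ee_pos: [0.4486, 0.0391, 0.1329]
eef_rot: [-3.141, -0.001, 2.855]
wrist_force: [0.0, 0.2, -1.1]
opening: 0.0234
grasp_force: 25.0
```

```bash
python3 - <<'E'
from h import *
o,c=wsnap('w2.png');print(o['clock'],o['ee_pos'],np.degrees(o['eef_rot']),o['opening'])
a=np.radians(-16.3);m=np.array([.5164,.0198])
P=lambda x,y,z:np.r_[m+[x*np.cos(a)-y*np.sin(a),x*np.sin(a)+y*np.cos(a)],z]
for q in((0,.03,.04),(0,-.03,.04),(-.11,.065,.022),(-.11,-.065,.022)): print(q,proj(c,P(*q)).round(1))
E
```

```text
6.55 [0.4485632  0.03905802 0.13286163] [-1.79980248e+02 -3.81366721e-02  1.63604200e+02] 0.02336024157074583
(0, 0.03, 0.04) [363.5 319.5]
(0, -0.03, 0.04) [284.1 319.7]
(-0.11, 0.065, 0.022) [413.4 170. ]
(-0.11, -0.065, 0.022) [233.7 170.4]
```

View pics/w2.png

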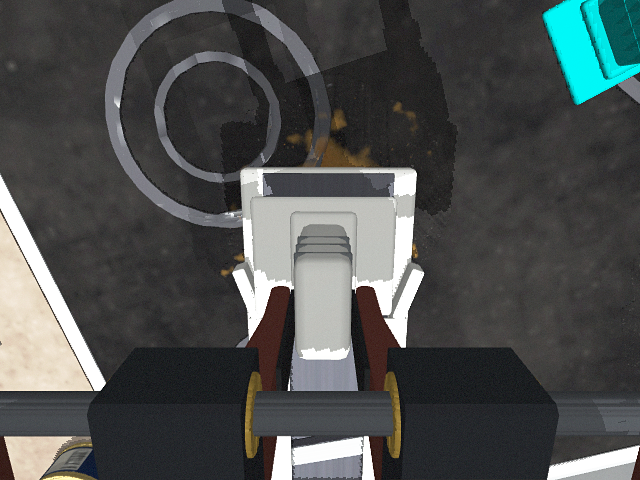

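The slicer's front edge, (242,168)–(416,168), is square to the tool. Its centre is at column 329 and the held guard's is at 322, so I shift about +4 mm along tool y. Then I lower the guard onto the deck.

Request:
step_arm --increments '[[[0,0.004,0.01],[0,0,0],0],[[0,0,0.01],[0,0,0],0],[[0,0,0.01],[0,0,0],0],[[0,0,0.01],[0,0,0],0],[[0,0,0.01],[0,0,0],0],[[0,0,0.01],[0,0,0],0],[[0,0,0.01],[0,0,0],0],[[0,0,0.004],[0,0,0],0],[[0,0,0.002],[0,0,0],0],[[0,0,0],[0,0,0],0],[[0,0,0],[0,0,0],0]]'

```text
clock: 7.7
ee_pos: [0.4502, 0.043, 0.0577]
eef_rot: [3.141, 0.001, 2.857]
wrist_force: [-0.2, 0.2, -1.3]
opening: 0.0232
grasp_force: 25.0
```

```bash
python3 - <<'E'
from h import *
o,c=wsnap('w3.png');print(o['clock'],o['ee_pos'],np.degrees(o['eef_rot']),o['wrist_force'])
E
```

```text
7.7 [0.4502419  0.04303649 0.05773983] [1.79986632e+02 4.66734484e-02 1.63669981e+02] [-0.23322823  0.19621024 -1.34026886]
```

View pics/w3.png

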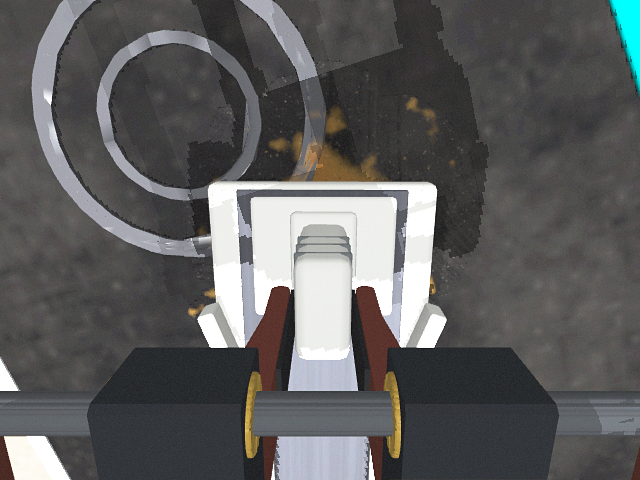

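The guard is centred: slicer edges at columns 210–436, plate at 251–395, both centred on 323. It is about 2 mm above the deck. I set it down gently.

Request:
step_arm --increments '[[[0,0,0.001],[0,0,0],0],[[0,0,0.001],[0,0,0],0],[[0,0,0.0005],[0,0,0],0],[[0,0,0],[0,0,0],0],[[0,0,0],[0,0,0],0]]'

```text
clock: 8.25
ee_pos: [0.4503, 0.0432, 0.0553]
eef_rot: [3.141, 0.001, 2.857]
wrist_force: [-0.7, 1.0, 3.2]
opening: 0.0234
grasp_force: 25.0
```

Request:
step_arm --increments '[[[-0.01,0,0],[0,0,0],0],[[-0.01,0,0],[0,0,0],0],[[-0.01,0,0],[0,0,0],0],[[-0.01,0,0],[0,0,0],0],[[-0.01,0,0],[0,0,0],0],[[-0.01,0,0],[0,0,0],0],[[0,0,0],[0,0,0],0]]'

```text
clock: 8.95
ee_pos: [0.5086, 0.0258, 0.0551]
eef_rot: [3.141, 0.001, 2.856]
wrist_force: [-0.7, 0.6, 5.9]
opening: 0.0235
grasp_force: 25.0
```

Request:
step_arm --increments '[[[-0.01,0,0],[0,0,0],0],[[-0.01,0,0],[0,0,0],0],[[-0.01,0,0],[0,0,0],0],[[-0.01,0,0],[0,0,0],0],[[-0.01,0,0],[0,0,0],0],[[-0.01,0,0],[0,0,0],0],[[-0.01,0,0],[0,0,0],0],[[0,0,0],[0,0,0],0]]'

```text
clock: 9.75
ee_pos: [0.5672, 0.0083, 0.047]
eef_rot: [-3.139, -0.023, 2.857]
wrist_force: [-17.9, 7.0, -11.2]
opening: 0.0232
grasp_force: 25.0
```

```bash
python3 - <<'E'
from h import *
o,c=wsnap('w4.png');print(o['clock'],o['ee_pos'],o['wrist_force'],o['ft_torque'])
E
```

```text
9.75 [0.56717458 0.0083091  0.04695702] [-17.87258307   7.01267174 -11.16805879] [ 1.16188774  3.16361992 -0.06728218]
```

View pics/w4.png

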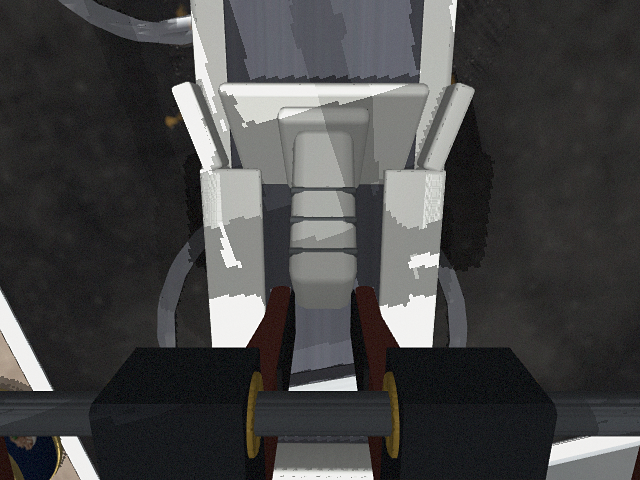

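The guard has jammed and pitched nose-down in the grip. Its near edge, at row 84 (columns 220–428), looks raised, and the lip ends are at row 170. I'll work out its actual pose.

```bash
python3 - <<'E'
from h import *
o,c=wsnap();K=np.array(c['camera_matrix'])
m=np.array([.5164,.0198]);a=np.radians(-16.33);A=np.array([[np.cos(a),np.sin(a)],[-np.sin(a),np.cos(a)]])
loc=lambda p:np.r_[A@(p[:2]-m),p[2]]
print('tcp',loc(np.array(o['ee_pos'])).round(4))
for uv in((201,170),(261,170),(384,170),(445,170)): print('lip',uv,loc(ray(c,uv,.04)).round(4))
print('home gap end', [loc(ray(c,p,.022)).round(4).tolist() for p in((285,388),(355,374))])
obj=[(-35,-40,0),(-35,40,0),(-35,-40,6),(-35,40,6),(-28,-18,14),(-28,18,14),(23,-12,75),(23,12,75)]
img=[(220,84),(428,84),(223,97),(425,97),(278,108),(368,108),(290,304),(357,304)]
best=None
for sgn in [1]:
    ok,r,t=cv2.solvePnP(np.array(obj,float)/1e3*[1,1,1],np.array(img,float),K,None)
    e=cv2.projectPoints(np.array(obj,float)/1e3,r,t,K,None)[0][:,0]-img;print('res',np.abs(e).round(1).tolist())
    F=np.diag([1,-1,-1]);M=c['camera_from_world'];W=np.linalg.inv(M)
    Rw=W[:3,:3]@F@cv2.Rodrigues(r)[0];tw=W[:3,:3]@(F@t[:,0])+W[:3,3]
    for n,p in dict(near=(-35,0,0),far=(35,0,0),blkN=(-23,0,75),blkF=(23,0,75),grip=(0,0,52)).items(): print(n,loc(Rw@(np.array(p)/1e3)+tw).round(4))
E
```

```text
tcp [0.0518 0.0033 0.0471]
lip (201, 170) [-0.0006 -0.0561  0.04  ]
lip (261, 170) [-0.0006 -0.0269  0.04  ]
lip (384, 170) [-0.0006  0.0328  0.04  ]
lip (445, 170) [-0.0006  0.0624  0.04  ]
home gap end [[0.1325, -0.0198, 0.022], [0.1228, 0.0225, 0.022]]
res [[132.8, 74.2], [118.8, 157.2], [127.7, 37.2], [71.9, 148.9], [81.1, 91.2], [67.5, 57.6], [167.8, 227.6], [157.6, 105.0]]
near [-0.0092 -0.0132  0.2776]
far [-0.0733 -0.038   0.2906]
blkN [-0.0402  0.0491  0.308 ]
blkF [-0.0824  0.0328  0.3165]
grip [-0.0551  0.0205  0.3036]
```

```bash
cat > fit.py <<'E'
from h import *
from scipy.optimize import least_squares
m=np.array([.5164,.0198]);a=np.radians(-16.33);Rz=Ro.from_euler('z',a)
def wp(q,p): # q: x,y,z of underside centre (local to mouth), pitch nose-down
    l=Ro.from_euler('y',q[3]).apply(np.array(p)/1e3)+q[:3]
    return Rz.apply(l)+[m[0],m[1],0]
def fit(c,obj,img,q0):
    f=lambda q:np.concatenate([proj(c,wp(q,p))-i for p,i in zip(obj,img)])
    return least_squares(f,q0,loss='soft_l1',f_scale=3)
E
python3 - <<'E'
from fit import *
o,c=wsnap()
obj=[(-35,-40,0),(-35,40,0),(-35,-40,6),(-35,40,6),(-28,-18,14),(-28,18,14)]
img=[(220,84),(428,84),(223,97),(425,97),(278,108),(368,108)]
for p0 in(0,.4,.9):
    s=fit(c,obj,img,[.04,.003,.03,p0]);print(s.cost.round(1),s.x.round(4),s.fun.round(0).tolist())
    q=s.x
    print({n:(Ro.from_euler('y',q[3]).apply(np.array(p)/1e3)+q[:3]).round(4).tolist() for n,p in dict(near=(-35,0,0),far=(35,0,0),bN=(-23,0,75),bF=(23,0,75),grip=(0,0,52)).items()})
    print([proj(c,wp(q,p)).round().tolist() for p in((-23,-12,75),(-23,12,75),(23,-12,75),(23,12,75),(-23,-12,14),(35,-40,6))])
E
```

```text
68.6 [-0.003   0.0034  0.0594  0.2156] [4.0, 1.0, -5.0, 1.0, -2.0, -9.0, 1.0, -9.0, -2.0, 2.0, 3.0, 2.0]
{'near': [-0.0372, 0.0034, 0.0669], 'far': [0.0312, 0.0034, 0.052], 'bN': [-0.0094, 0.0034, 0.1376], 'bF': [0.0355, 0.0034, 0.1278], 'grip': [0.0081, 0.0034, 0.1102]}
[[277.0, 174.0], [369.0, 174.0], [285.0, 316.0], [362.0, 316.0], [293.0, 123.0], [238.0, 246.0]]
68.6 [-0.003   0.0034  0.0594  0.2156] [4.0, 1.0, -5.0, 1.0, -2.0, -9.0, 1.0, -9.0, -2.0, 2.0, 3.0, 2.0]
{'near': [-0.0372, 0.0034, 0.0669], 'far': [0.0312, 0.0034, 0.052], 'bN': [-0.0094, 0.0034, 0.1376], 'bF': [0.0355, 0.0034, 0.1278], 'grip': [0.0081, 0.0034, 0.1102]}
[[277.0, 174.0], [369.0, 174.0], [285.0, 316.0], [362.0, 316.0], [293.0, 123.0], [238.0, 246.0]]
68.6 [-0.003   0.0034  0.0594  0.2156] [4.0, 1.0, -5.0, 1.0, -2.0, -9.0, 1.0, -9.0, -2.0, 2.0, 3.0, 2.0]
{'near': [-0.0372, 0.0034, 0.0669], 'far': [0.0312, 0.0034, 0.052], 'bN': [-0.0094, 0.0034, 0.1376], 'bF': [0.0355, 0.0034, 0.1278], 'grip': [0.0081, 0.0034, 0.1102]}
[[277.0, 174.0], [369.0, 174.0], [285.0, 316.0], [362.0, 316.0], [293.0, 123.0], [238.0, 246.0]]
```

```bash
python3 - <<'E'
from h import *
c=snap('scene');im=c['pixels'][:,:,::-1]
u=proj(c,[.53,.02,.04]).astype(int);print(u)
cv2.imwrite('pics/s2.png',cv2.resize(im[u[1]-60:u[1]+40,u[0]-70:u[0]+60],None,fx=6,fy=6,interpolation=cv2.INTER_CUBIC))
E
```

```text
[339 233]
```

View pics/s2.png

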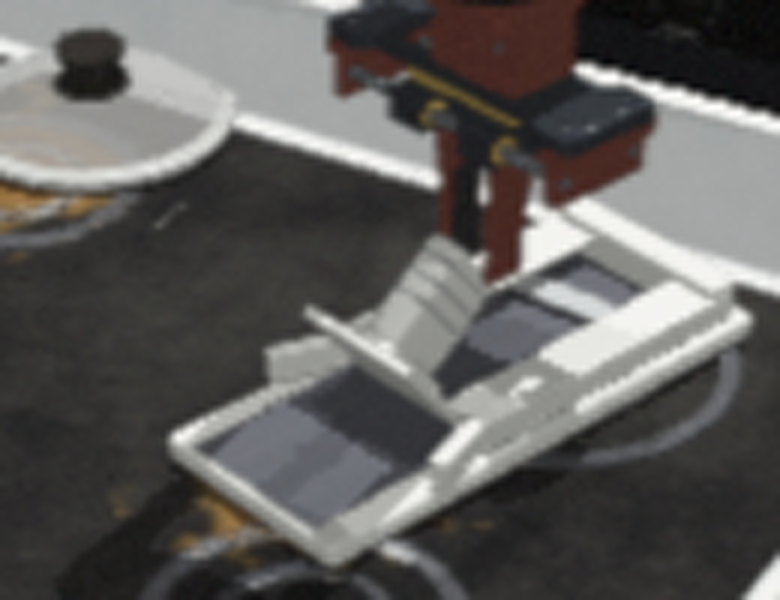

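The scene crop shows the guard pitched nose-down about 45° (block at 430,320, raised near edge at 370,350), with its nose just under the lips. Drag turned it in a weak, high grip. I'll back out with a light grip so the nose drag turns it flat again.

Request:
step_arm --increments '[[[0.008,0,0],[0,0,0],0],[[0.008,0,0],[0,0,0],0],[[0.008,0,0],[0,0,0],0],[[0.008,0,0],[0,0,0],0],[[0,0,0],[0,0,0],0]]' --newtons 12

```text
clock: 10.45
ee_pos: [0.5454, 0.0151, 0.0578]
eef_rot: [3.141, 0.006, 2.856]
wrist_force: [1.6, -2.9, 4.8]
opening: 0.0233
grasp_force: 12.0
```

```bash
python3 - <<'E'
from h import *
o,c=wsnap();s=snap('scene');im=s['pixels'][:,:,::-1]
u=[339,233];print(o['ee_pos'],o['wrist_force'])
a=cv2.resize(im[u[1]-60:u[1]+40,u[0]-70:u[0]+30],(400,400),interpolation=cv2.INTER_CUBIC)
b=cv2.resize(c['pixels'][:,:,::-1][:400,120:520],(400,400))
cv2.imwrite('pics/s3.png',np.hstack([a,b]))
E
```

```text
[0.54542617 0.01514085 0.05776371] [ 1.57434617 -2.89714117  4.81551252]
```

View pics/s3.png

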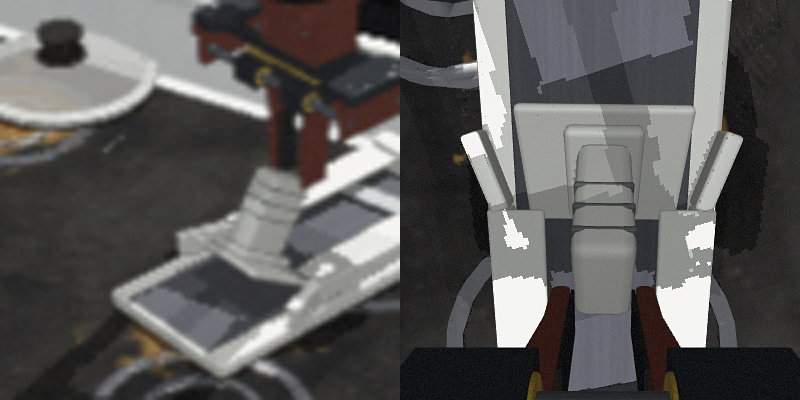

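Both views show the tilt down to about 20°. I keep dragging back, then release so it settles flat.

Request:
step_arm --increments '[[[0.008,0,0],[0,0,0],0],[[0.008,0,0],[0,0,0],0],[[0.008,0,0],[0,0,0],0],[[0.008,0,0],[0,0,0],0],[[0.008,0,0],[0,0,0],0],[[0,0,0],[0,0,0],0]]' --newtons 8

```text
clock: 11.15
ee_pos: [0.505, 0.027, 0.0552]
eef_rot: [3.141, 0.0, 2.857]
wrist_force: [-1.6, 0.3, 3.9]
opening: 0.0236
grasp_force: 8.0
```

Request:
step_arm --increments '[[[0,0,0],[0,0,0],0.6],[[0,0,0],[0,0,0],0.6],[[0,0,0],[0,0,0],0.6],[[0,0,0],[0,0,0],0.6],[[0,0,-0.02],[0,0,0],0.6],[[0,0,-0.02],[0,0,0],0.6],[[0,0,-0.02],[0,0,0],0.6],[[0,0,-0.02],[0,0,0],0.6],[[0,0,-0.02],[0,0,0],0.6],[[0,0,0],[0,0,0],0.6]]'

```text
clock: 12.15
ee_pos: [0.5071, 0.0267, 0.1578]
eef_rot: [3.14, 0.005, 2.857]
wrist_force: [0.4, 0.5, -0.1]
opening: 0.0528
grasp_force: 0.0
```

```bash
python3 - <<'E'
from fit import *
o,c=wsnap('w5.png');print(o['clock'],o['ee_pos'],np.degrees(o['eef_rot']),o['wrist_force'])
for r in trace('guard_grip','wrist')[:3]:
    print(r['p'],r['extent'])
r=trace('guard_grip','wrist')[0]['mask']
for v in range(0,480,12):
    x=np.nonzero(r[v])[0]
    if len(x): print(v,x.min(),x.max(),len(x))
for n,q in dict(N=(-35,-40,6),N2=(-35,40,6),F=(35,-40,6),F2=(35,40,6),bt=(-23,-12,75),bf=(23,12,75)).items():
    print(n,proj(c,wp([-.01,.003,.022,0],q)).round(1))
E
```

```text
12.15 [0.50709597 0.02669153 0.15778837] [179.91968599   0.28413921 163.66673991] [ 0.36207414  0.51275149 -0.11974182]
0.94 [559.0, 0.0, 601.4, 19.5]
0.82 [268.9, 145.6, 376.1, 246.9]
0 556 602 47
12 559 581 23
N [269.2 173.3]
N2 [373.3 173.2]
F [272.3 259.4]
F2 [370.5 259.3]
bt [301.9 207.7]
bf [339.6 276.7]
```

```bash
python3 - <<'E'
from fit import *
o,c=wsnap()
L=[r for r in trace('guard_grip','wrist') if r['extent'][0]<400 and r['extent'][1]>60]
k=L[0]['mask']
for u in(275,290,305,322,340,355,370):
    y=np.nonzero(k[:,u])[0];print(u,y.min(),y.max())
for v in(150,165,180,200,215,225,235,245):
    x=np.nonzero(k[v])[0];print(v,x.min(),x.max(),len(x))
for X in(-.03,-.033,-.036):
  print(X,[proj(c,wp([X,.004,.022,0],q)).round(1).tolist() for q in((-35,-40,6),(-35,40,6),(35,-40,6),(-23,-12,75),(23,-12,75),(23,12,75))])
for z in(.04,):print('lips',proj(c,wp([0,0.003,0,0],(0,-30,40))),proj(c,wp([0,0.003,0,0],(0,30,40))))
cv2.imwrite('pics/w6.png',c['pixels'][:,:,::-1])
E
```

```text
275 148 235
290 148 236
305 148 243
322 148 247
340 149 245
355 148 237
370 148 236
150 270 374 105
165 271 374 104
180 271 374 104
200 272 375 104
215 272 373 102
225 273 373 101
235 275 372 98
245 306 340 35
-0.03 [[270.0, 150.6], [377.1, 150.5], [273.1, 240.5], [303.8, 180.0], [304.7, 252.8], [342.8, 252.8]]
-0.033 [[269.9, 146.5], [377.2, 146.4], [273.0, 236.8], [303.7, 175.0], [304.7, 248.3], [342.8, 248.3]]
-0.036 [[269.7, 142.4], [377.3, 142.3], [272.9, 233.2], [303.7, 169.9], [304.6, 243.7], [342.9, 243.7]]
lips [282.95627393 238.57912306] [361.55078265 238.54371521]
```

View pics/w6.png

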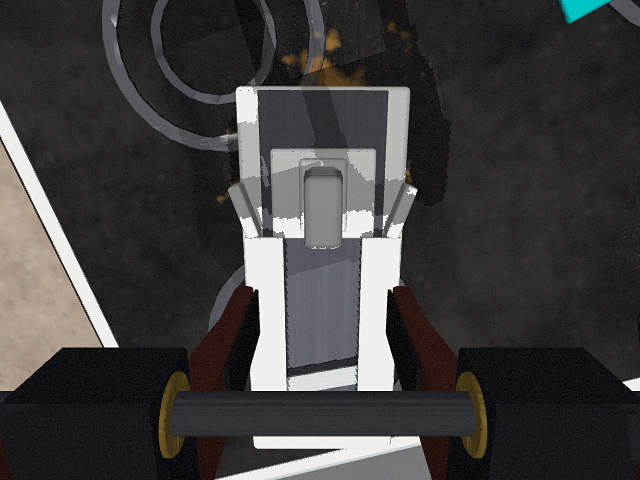

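The guard lies flat, square and centred (plate columns 270–375, near edge at row 148), with its nose right at the lips (row 238). I regrasp it at the block's centre, lower and with 60 N.

Request:
step_arm --increments '[[[0.011,0,0],[0,0,0],0.6],[[0.01,0,0.01],[0,0,0],0.6],[[0,0,0.02],[0,0,0],0.6],[[0,0,0.02],[0,0,0],0.6],[[0,0,0.02],[0,0,0],0.6],[[0,0,0.02],[0,0,0],0.6],[[0,0,0.017],[0,0,0],0.6],[[0,0,0.004],[0,0,0],0.6],[[0,0,0],[0,0,0],0.6],[[0,0,0],[0,0,0],0.6]]'

```text
clock: 13.4
ee_pos: [0.4857, 0.0327, 0.0447]
eef_rot: [3.141, 0.001, 2.857]
wrist_force: [-0.1, -0.1, 0.7]
opening: 0.0527
grasp_force: 0.0
```

Request:
step_arm --increments '[[[0,0,0],[0,0,0],0],[[0,0,0],[0,0,0],0],[[0,0,0],[0,0,0],0],[[0,0,0],[0,0,0],0],[[0,0,0],[0,0,0],0],[[0,0,0],[0,0,0],0]]' --newtons 60

```text
clock: 14.0
ee_pos: [0.4856, 0.0327, 0.044]
eef_rot: [3.141, 0.0, 2.857]
wrist_force: [0.2, 0.2, 2.3]
opening: 0.0239
grasp_force: 60.0
```

Request:
step_arm --increments '[[[-0.005,0,-0.0005],[0,0,0],0],[[-0.005,0,0],[0,0,0],0],[[-0.005,0,0],[0,0,0],0],[[-0.005,0,0],[0,0,0],0],[[-0.005,0,0],[0,0,0],0],[[-0.005,0,0],[0,0,0],0],[[0,0,0],[0,0,0],0]]'

```text
clock: 14.7
ee_pos: [0.5151, 0.0238, 0.0441]
eef_rot: [-3.141, 0.001, 2.856]
wrist_force: [0.5, -0.2, -1.1]
opening: 0.0233
grasp_force: 60.0
```

Request:
step_arm --increments '[[[-0.005,0,0],[0,0,0],0],[[-0.005,0,0],[0,0,0],0],[[-0.005,0,0],[0,0,0],0],[[-0.005,0,0],[0,0,0],0],[[-0.005,0,0],[0,0,0],0],[[-0.005,0,0],[0,0,0],0],[[0,0,0],[0,0,0],0]]'

```text
clock: 15.4
ee_pos: [0.544, 0.0154, 0.0441]
eef_rot: [-3.142, 0.001, 2.856]
wrist_force: [1.1, -1.5, 3.8]
opening: 0.0239
grasp_force: 60.0
```

```bash
cat > chk.py <<'E'
from fit import *
o,c=wsnap();p=o['ee_pos'];print('clock',o['clock'],'tcp local',Rz.inv().apply(np.array(p)-[m[0],m[1],0]).round(4),'F local',Rz.inv().apply(o['wrist_force']).round(1),'tq',np.round(o['ft_torque'],2))
L=Rz.inv().apply(np.array(p)-[m[0],m[1],0])
print('expect near edge',[proj(c,wp([L[0],L[1],.022,0],q)).round(1).tolist() for q in((-35,-40,6),(-35,40,6),(23,12,75))])
for r in trace('guard_grip','wrist'):
    e=r['extent']
    if 150<e[0]<400: print(round(r['p'],2),e)
E
python3 chk.py
```

```text
clock 15.4 tcp local [0.0277 0.0035 0.0441] F local [ 1.4 -1.1  3.8] tq [-0.12 -0.34  0.02]
expect near edge [[245.2, 201.8], [400.7, 201.7], [353.3, 378.9]]
0.78 [244.3, 205.6, 402.7, 382.1]
```

Request:
step_arm --increments '[[[-0.005,0,-0.0003],[0,0,0],0],[[-0.005,0,0],[0,0,0],0],[[-0.005,0,0],[0,0,0],0],[[-0.005,0,0],[0,0,0],0],[[-0.005,0,0],[0,0,0],0],[[-0.005,0,0],[0,0,0],0],[[0,0,0],[0,0,0],0]]'

```text
clock: 16.2
ee_pos: [0.5723, 0.0071, 0.0444]
eef_rot: [-3.142, -0.0, 2.856]
wrist_force: [-0.0, 0.1, -0.9]
opening: 0.0235
grasp_force: 60.0
```

```bash
python3 chk.py
```

```text
clock 16.2 tcp local [0.0573 0.0035 0.0444] F local [-0.   0.1 -0.9] tq [-0.01  0.03 -0.02]
expect near edge [[245.3, 201.7], [400.6, 201.6], [353.3, 378.3]]
0.88 [258.0, 207.0, 382.4, 381.4]
```

Request:
step_arm --increments '[[[-0.005,0,0],[0,0,0],0],[[-0.005,0,0],[0,0,0],0],[[-0.005,0,0],[0,0,0],0],[[-0.005,0,0],[0,0,0],0],[[-0.005,0,0],[0,0,0],0],[[-0.005,0,0],[0,0,0],0],[[-0.005,0,0],[0,0,0],0],[[-0.005,0,0],[0,0,0],0],[[-0.005,0,0],[0,0,0],0],[[-0.005,0,0],[0,0,0],0],[[-0.005,0,0],[0,0,0],0],[[0,0,0],[0,0,0],0]]'

```text
clock: 17.5
ee_pos: [0.6251, -0.0084, 0.0444]
eef_rot: [-3.142, 0.0, 2.856]
wrist_force: [-0.4, 0.1, -0.8]
opening: 0.0236
grasp_force: 60.0
```

```bash
python3 chk.py
```

```text
clock 17.5 tcp local [0.1122 0.0035 0.0444] F local [-0.4 -0.  -0.8] tq [ 0.01  0.04 -0.02]
expect near edge [[245.3, 201.7], [400.6, 201.6], [353.3, 378.3]]
0.61 [260.1, 207.1, 381.2, 380.3]
```

Request:
step_arm --increments '[[[-0.004,0,0],[0,0,0],0],[[-0.004,0,0],[0,0,0],0],[[-0.004,0,0],[0,0,0],0],[[-0.003,0,0],[0,0,0],0],[[-0.002,0,0.0005],[0,0,0],0],[[0,0,0],[0,0,0],0]]'

```text
clock: 18.2
ee_pos: [0.6412, -0.013, 0.0441]
eef_rot: [3.142, 0.0, 2.856]
wrist_force: [-0.3, 0.2, -0.8]
opening: 0.0232
grasp_force: 60.0
```

Request:
step_arm --increments '[[[-0.001,0,0],[0,0,0],0],[[-0.001,0,0],[0,0,0],0],[[-0.001,0,0],[0,0,0],0],[[-0.001,0,0],[0,0,0],0],[[0,0,0],[0,0,0],0]]'

```text
clock: 18.7
ee_pos: [0.6445, -0.0139, 0.0441]
eef_rot: [3.142, -0.001, 2.857]
wrist_force: [-2.0, 0.1, 2.1]
opening: 0.0237
grasp_force: 60.0
```

Request:
step_arm --increments '[[[-0.001,0,0],[0,0,0],0],[[-0.001,0,0],[0,0,0],0],[[-0.001,0,0],[0,0,0],0],[[0,0,0],[0,0,0],0]]'

```text
clock: 19.1
ee_pos: [0.6454, -0.0141, 0.0446]
eef_rot: [-3.141, -0.005, 2.857]
wrist_force: [-11.0, 2.7, 7.9]
opening: 0.0235
grasp_force: 60.0
```

Request:
step_arm --increments '[[[-0.001,0,0],[0,0,0],0],[[-0.001,0,0],[0,0,0],0],[[0,0,0],[0,0,0],0]]'

```text
clock: 19.4
ee_pos: [0.6459, -0.0143, 0.045]
eef_rot: [-3.141, -0.008, 2.857]
wrist_force: [-16.5, 3.6, 11.8]
opening: 0.0237
grasp_force: 60.0
```

```bash
python3 chk.py
```

```text
clock 19.4 tcp local [0.1338 0.0037 0.045 ] F local [-16.8  -1.2  11.8] tq [ 0.83  3.47 -0.15]
expect near edge [[245.7, 201.6], [400.4, 201.6], [353.1, 376.9]]
0.79 [259.0, 203.5, 382.8, 379.3]
```

Request:
step_arm --increments '[[[0.0015,0,0],[0,0,0],0],[[0.0015,0,0],[0,0,0],0],[[0,0,0],[0,0,0],0],[[0,0,0],[0,0,0],0.5],[[0,0,0],[0,0,0],0.5],[[0,0,0],[0,0,0],0.5],[[0,0,0],[0,0,0],0.5],[[0,0,-0.01],[0,0,0],0.5],[[0,0,-0.02],[0,0,0],0.5],[[0,0,-0.02],[0,0,0],0.5],[[0,0,-0.02],[0,0,0],0.5],[[0,0,-0.02],[0,0,0],0.5],[[0,0,-0.02],[0,0,0],0.5],[[0.02,0,-0.02],[0,0,0],0.5],[[0.02,0,0],[0,0,0],0.5],[[0.02,0,0],[0,0,0],0.5],[[0,0,0],[0,0,0],0.5]]'

```text
clock: 21.2
ee_pos: [0.5883, 0.0028, 0.176]
eef_rot: [3.141, 0.002, 2.857]
wrist_force: [-0.5, 0.5, 0.3]
opening: 0.0441
grasp_force: 0.0
```

```bash
python3 - <<'E'
from fit import *
o,c=wsnap('w7.png');print(o['clock'],o['ee_pos'],o['wrist_force'],o['opening'])
for r in trace('guard_grip','wrist'):
    e=r['extent']
    if 150<e[0]<400: print(round(r['p'],2),e)
for X in(.130,.135): print(X,[proj(c,wp([X,.0035,.022,0],q)).round(1).tolist() for q in((-35,-30,6),(-35,30,6),(-23,-12,75),(23,12,75))], 'stop', proj(c,wp([.17,.0035,0,0],(0,0,48))))
g=cv2.cvtColor(c['pixels'],cv2.COLOR_RGB2GRAY);print(g[120:330:3,300].tolist());print(g[120:330:3,345].tolist())
t=snap('top','t9.png');print([ (round(r['p'],2),r['extent']) for r in trace('guard_grip','top')], proj(t,wp([.135,0,.022,0],(0,0,75))), proj(t,wp([.135,0,.022,0],(-35,0,6))))
E
```

```text
21.2 [0.5882636  0.00277425 0.17601388] [-0.48571631  0.51404998  0.28564285] 0.04407362742232826
0.98 [286.1, 241.6, 357.4, 343.3]
0.13 [[286.8, 236.5], [357.7, 236.5], [305.1, 280.0], [338.7, 338.7]] stop [322.25986827 327.60781865]
0.135 [[286.9, 242.1], [357.6, 242.1], [305.2, 286.6], [338.6, 344.8]] stop [322.25986827 327.60781865]
[57, 59, 61, 62, 67, 66, 64, 61, 62, 60, 61, 58, 58, 65, 42, 47, 46, 47, 45, 45, 47, 47, 45, 45, 46, 47, 45, 49, 44, 92, 91, 88, 93, 89, 90, 88, 85, 86, 88, 93, 100, 240, 239, 240, 243, 243, 242, 242, 243, 242, 242, 243, 242, 239, 241, 240, 241, 242, 242, 241, 241, 239, 240, 239, 240, 112, 94, 95, 103, 217]
[64, 57, 61, 65, 60, 61, 66, 45, 49, 44, 47, 51, 46, 48, 48, 45, 42, 48, 50, 43, 52, 51, 48, 51, 49, 48, 90, 89, 91, 92, 94, 93, 92, 89, 89, 87, 86, 91, 91, 91, 95, 239, 239, 238, 241, 240, 239, 241, 240, 240, 241, 242, 238, 239, 240, 241, 241, 239, 241, 240, 239, 239, 239, 239, 240, 118, 92, 96, 104, 217]
[(0.82, [152.8, 306.8, 189.4, 343.4]), (0.81, [223.9, 281.6, 253.3, 312.7])] [332.91216833 194.96794538] [329.62298977 215.89282509]
```

```bash
python3 - <<'E'
from fit import *
o,c=wsnap()
for X in(.1695,.17): print(X,[proj(c,wp([X,.0035,0,0],(0,0,z)))[1].round(1) for z in(22,28,48)])
g=cv2.cvtColor(c['pixels'],cv2.COLOR_RGB2GRAY);print(g[306:334,300].tolist(),g[306:334,345].tolist())
E
```

```text
0.1695 [np.float64(313.2), np.float64(316.2), np.float64(326.8)]
0.17 [np.float64(313.7), np.float64(316.7), np.float64(327.4)]
[239, 240, 240, 240, 239, 240, 241, 245, 158, 95, 91, 95, 97, 95, 97, 97, 96, 99, 96, 136, 183, 229, 239, 241, 241, 240, 238, 239] [240, 241, 239, 239, 240, 240, 241, 246, 153, 96, 93, 96, 98, 98, 96, 97, 101, 96, 102, 111, 156, 228, 237, 238, 235, 241, 240, 241]
```

The plate's far edge meets the stop's shaded face on both sides of the block, with no deck strip between them. The plate is flat, at 134.5 mm of the 135 expected. I hand it in.

```bash
python3 -c "
from workcell import *
print(finish_job())"
```

```text
the job is handed in; nothing more can be done
None
```

The narrow guard is flat under both rails and against the end stop, covering the blade and released; the first slide jammed and needed a regrasp, the wide guard was left alone, and the job was handed in at about 21 s.

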